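# Fit the carrier disc on the sample spinner

### The arm

A 6-joint arm with a two-finger parallel gripper is mounted at the origin on a cart in front of the work surface, level with it; the furniture and walls round the work are solid. World frame = base frame: x ahead of the robot, y to its left, z up, the work surface at z = 0. Lengths are in m, angles in rad, forces in N, time in s.
With the tool pointing down it reaches from about 0.4 to 0.825 m from the base axis. Payload 7 kg.
Tool frame: the origin (TCP) lies at the centre of the arm's flange, where the gripper is bolted on; the fingertips stand 178 mm ahead of it and the grasp point (between the pads) lies 159 mm ahead of it; x points along the fingers, y is the direction in which the jaws open and shut, and the axes are right-handed (so a half turn about x gives the same grasp; the last joint's range is limited). The gripper opens to 88 mm and grips with 3 to 60 N. Pads are 19 mm wide; open, the fingers measure 130 mm over their backs; the gripper's body (78 mm by 193 mm) begins 47 mm behind the grasp point.
Start: joints at [0.288, 0.359, 0.012, 0, -1.224, -0.288], TCP at [0.675, -0, 0.405] pointing down, gripper open.
Joint ranges: [-3.07, 3.07], [-1.43, 2.12], [-1.02, 1.25], [-3.03, 1.67], [-3.05, -0], [-3.03, 3.03]. Speed limits (rad/s): [2.39, 2.39, 3.01, 3.14, 3.14, 3.14].

### API

Orientations are given as [roll, pitch, yaw] about the fixed x, y, z axes, in that order (R = Rz(yaw) Ry(pitch) Rx(roll)).
In Python, from station import status, viewer, arm gives the robot as it stands. The module is installed in compiled form; this text tells all that it offers.
- The arm moves only by the tool apply_moves, never from a script. Its argument "commands" is a list of rows, each an object of numbers: "dx", "dy", "dz": the shift along the world's x, y, z in mm; "spin": the turn about the world's z in degrees; "hand": the closure, from 0 (fully open) to 1 (shut). A call has exactly 5 rows; each row shifts and turns the commanded pose from where the row before left it; what a row does not reach is not made up. A row lasts 1/8 s, in which the tool goes at most 62.5 mm and 10.7 degrees, less where a joint would pass 70% of its speed; a pose out of reach is approached as far as the arm can. A call is refused whole if a number of a shift passes 62.5 or a number of a turn 10.7, either way. A call with a gripper value outside its range is refused whole. The fingers move at their own pace and stop on an object; "grip_force" is the grip in N (left out, the last holds). Time passes only in rows, so rows that do not move let the fingers close, or fill a call up. It gives the time, the measured TCP pose, the force and the opening at its end, in the units of the state.
- status.get_state(): the state, without advancing time (a new reading comes with each control period).
- viewer.grab_frame(name): name is "scene" or "side" or "wrist"; returns the picture (480x640x3 uint8, red, green, blue); there is no depth.
- viewer.camera_info(name): a dict with "fx", "fy", "cx", "cy" (pixels), "eye" and "attitude" of the camera in the world; the wrist camera has in their place "T_tool_cam" (4x4, takes a point from camera to tool coordinates, whose origin is the TCP and whose axes are the tool frame's). Camera axes: x right, y up, looking along -z (the intrinsics and any distortion apply to the point x, -y, -z); pixel columns grow to the right and rows downward; lengths in m; the calibration is good to about 2 mm. A picture is of the moment at which its call begins: read the wrist's pose just before it. camera_info takes no time and is no camera call.
- arm.job_done(): hands the job in, once; it reports no verdict.
The state is a dict: "t": time; "q": joint angles; "qd": joint speeds; "joint_efforts": joint torques, N m; "eef_pos": TCP position; "ee_rot": TCP orientation; "force": force on the tool from outside, world axes, zero at the start; "moment": the same for the moment, N m; "width": finger opening in m.
Only numpy, scipy, OpenCV 4.12 (cv2) and the standard library are available. Lean on these libraries where they do the work, as an engineer would, in place of code of your own. Each camera call takes 0.05 s, during which the arm holds its last target.

### The job

Put the metal carrier disc back on the sample spinner: set it over the spigot of the drive head, turn it gently until its four holes line up with the four studs, and let it down fully home so that it sits flat on the drive head. Do not force it down while it stands on the studs, and leave the other things on the desk alone.

Things in the scene. Friction and masses are not known exactly. Their poses are not given: they have to be found in the camera images.
- disc_grip (a point): Grip of the loose metal carrier disc: an upright black block in the middle of its upper face, 30 mm long (point x), 16 mm wide (point y), 41 mm tall. The point is on the disc's axis, 42 mm above its underside, 15 mm below the grip's top; z up. A 25 mm round foot, 4 mm high, is below the block.
- disc_under (a point): Centre of the carrier disc's underside, axes as disc_grip. A 20 mm bore goes 16 mm up from here. Four round through holes, 10.5 mm across, lie 23.5 mm from the axis on the point's +x, -x, +y and -y axes.
- carrier_disc: The carrier disc as a whole: aluminium, 96 mm across, 16 mm thick, about 0.45 kg, lying flat on the desk, grip up; origin at the centre of its underside.
- spinner: The sample spinner: a white box, 136 x 130 mm, fixed to the desk, with the round steel drive head on top; origin under its centre on the desk. Contact forces of the disc on it of over 60 N in all, downward and sideways jamming added up, harm its bearing.
- drive_face (a point): Middle of the flat drive face (68 mm across, 70 mm above the desk); z up, x and y along the box's sides. Around it stand a central spigot (18 mm across, 14.5 mm tall, its top 6 mm tapered to 10 mm) and the four studs. A disc standing on the stud tips has its underside 8 mm above this point, with the spigot 6.5 mm inside its bore.
- reagent_bottle: White reagent bottle, 118 mm tall, loose bystander; origin at its foot.
- beaker: Clear beaker, 61 mm across and 70 mm tall, loose bystander; origin at its foot.
- rubber_stamp: Rubber stamp, 54 mm long and 62 mm tall, loose bystander; origin at its foot.
- stud_tips (a point): Point on the head's axis level with the stud tips, 8 mm above drive_face, same axes (the box's). Four equal studs, 7 mm across with rounded tips, 23.5 mm from the axis, 90 degrees apart. They turn with the stiff head, NOT with this point: up to 0.5 rad either way from the point's x and y axes; this angle is not given. The head gives way only at about 0.5 N m.
Not all that is in view belongs to the job. Leave any blue look-alike of the spinner alone.

How it is judged:
By the outcome, as a careful person would: the job done as asked, in the order asked, and still so for the second after the job is handed in, with the robot touching nothing.
It also fails if it takes over 61 s, if anything falls off the work surface, if the arm or the gripper's body presses on something with over 40 N, if the wrist force passes 120 N, or if a joint passes its speed limit or range.

## Working session

There is one attempt and no reset: what is moved stays moved. The work goes in short steps, Python scripts to look and compute and a tool call to move; the robot and the scene stay as the last step left them, time stands still between calls to the robot, and variables do not carry over. Pictures are saved under pics/ and viewed, and the job is handed in when it is done.

Besides the shell and the picture viewer there is one more tool, called by a JSON object that holds its "op" and its "data", one argument or row to a line. apply_moves: Moves the arm, as the interface text tells. Its arguments: {"type":"object","properties":{"commands":{"type":"array","items":{"type":"object","properties":{"dx":{"type":"number"},"dy":{"type":"number"},"dz":{"type":"number"},"spin":{"type":"number"},"hand":{"type":"number"}}}},"grip_force":{"type":"number"}},"required":["commands"]}

```bash
mkdir -p pics; cat > h.py <<'E'
import numpy as np, cv2
from station import status, viewer, arm
from scipy.spatial.transform import Rotation as R
def save(n,im): cv2.imwrite('pics/'+n,cv2.cvtColor(im,cv2.COLOR_RGB2BGR))
E
python3 - <<'E'
from h import *
print(status.get_state())
for n in ("scene","side","wrist"):
    i=viewer.camera_info(n); print(n,i)
    save(n+'0.png',viewer.grab_frame(n))
E
```

```text
{'t': 0.0, 'q': array([ 2.88090439e-01,  3.59387653e-01,  1.10396393e-02, -3.55846059e-04,
       -1.22408541e+00, -2.88094208e-01]), 'qd': array([ 0.00040958, -0.00108698, -0.00195358, -0.0002821 ,  0.00015794,
       -0.00040279]), 'joint_efforts': array([-8.00930356e-04, -5.82726967e+01,  2.93058443e+01,  6.99745238e+00,
        6.93249181e-03, -2.06530804e-04]), 'eef_pos': array([ 6.74799962e-01, -7.96799031e-06,  4.03712546e-01]), 'ee_rot': array([ 1.65735767,  1.56912539, -3.05515627]), 'force': array([ 0.1601286 , -0.39678311, -0.03659492]), 'moment': array([ 0.00257749, -0.02455984,  0.00294988]), 'width': 0.08746529945336479}
scene {'fx': 517.6545132546897, 'fy': 517.6545132546897, 'cx': 324.7174393912362, 'cy': 233.88275980018767, 'eye': array([-0.02202999, -0.59232759,  0.75784754]), 'attitude': array([ 0.82590907, -0.01537026, -0.82813191])}
side {'fx': 437.12463753102486, 'fy': 437.12463753102486, 'cx': 314.53074268709605, 'cy': 238.25534263481873, 'eye': array([ 0.34439451, -0.82621026,  0.6278674 ]), 'attitude': array([ 0.95450405,  0.01720382, -0.24452944])}
wrist {'fx': 377.37614021140536, 'fy': 377.37614021140536, 'cx': 318.9877013507746, 'cy': 237.95159596447223, 'T_tool_cam': array([[-3.76325135e-04,  2.50237802e-01, -9.68184332e-01,
         2.01118191e-02],
       [ 9.99999905e-01, -1.17222850e-04, -4.18989106e-04,
         9.88264644e-04],
       [-2.18340239e-04, -9.68184398e-01, -2.50237734e-01,
        -6.70315853e-02],
       [ 0.00000000e+00,  0.00000000e+00,  0.00000000e+00,
         1.00000000e+00]])}
```

View pics/scene0.png

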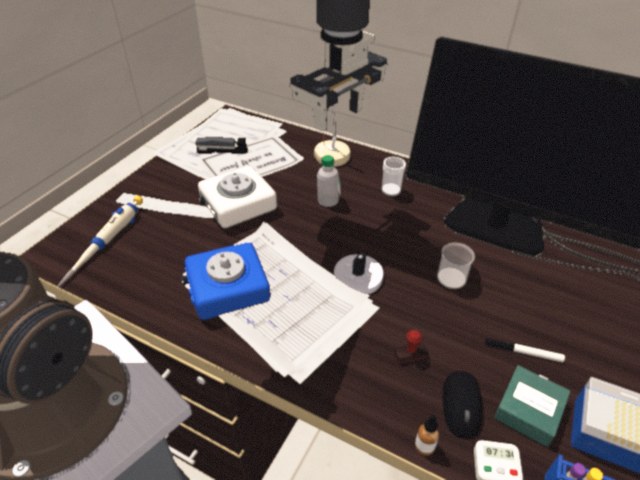

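View pics/side0.png

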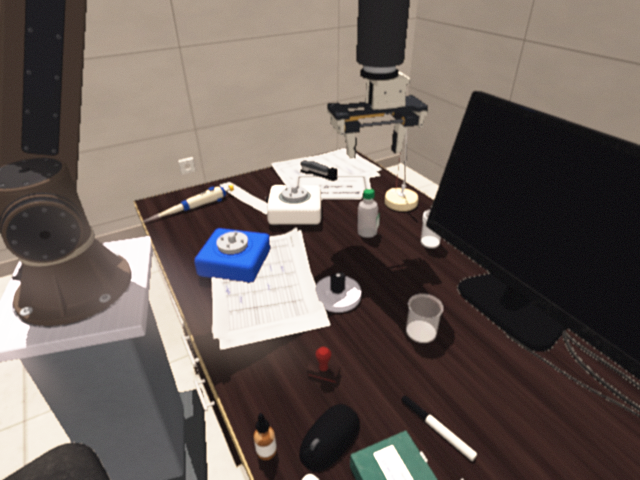

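View pics/wrist0.png

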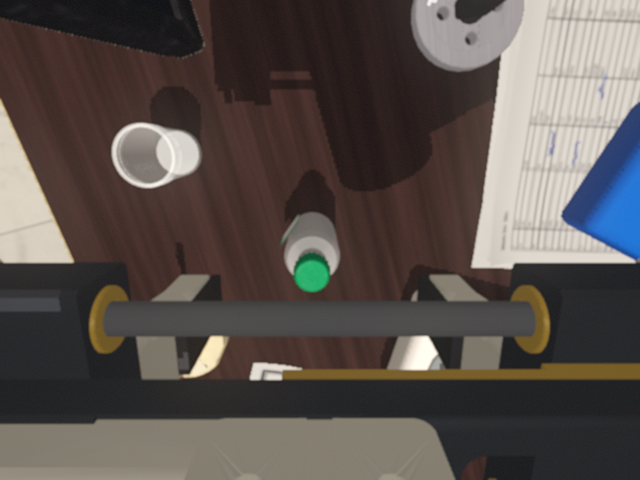

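The disc with its black grip is at scene (358,274), side (338,290), and in the wrist view at top right. Two spinners fit the shape: a white one at scene (237,195) and a blue one at (228,278). The white one is the one described. I'll enlarge both objects and measure.

```bash
cat >> h.py <<'E'
def cam(n,st=None):
    i=viewer.camera_info(n)
    if 'eye' in i: e=np.array(i['eye']); M=R.from_euler('xyz',i['attitude']).as_matrix()
    else:
        Rt=R.from_euler('xyz',st['ee_rot']).as_matrix(); T=i['T_tool_cam']
        e=Rt@T[:3,3]+st['eef_pos']; M=Rt@T[:3,:3]
    return i,e,M
def ray(c,uv):
    i,e,M=c
    d=M@np.array([(uv[0]-i['cx'])/i['fx'],-(uv[1]-i['cy'])/i['fy'],-1.]); return e,d/np.linalg.norm(d)
def onz(c,uv,z):
    e,d=ray(c,uv); return e+d*(z-e[2])/d[2]
def proj(c,p):
    i,e,M=c; q=M.T@(np.array(p)-e); return np.array([i['cx']+i['fx']*q[0]/-q[2], i['cy']-i['fy']*q[1]/-q[2]])
E
python3 - <<'E'
from h import *
print({k:viewer.camera_info('scene')[k] for k in viewer.camera_info('scene')}.keys())
a=cv2.imread('pics/scene0.png'); b=cv2.imread('pics/side0.png')
cs,cd=cam('scene'),cam('side')
print('disc', onz(cs,(358,275),.016),onz(cd,(338,293),.016))
print('head', onz(cs,(237,184),.07),onz(cd,(295,193),.07))
t=np.hstack([cv2.resize(a[160:220+10,190:290],(400,280)),cv2.resize(a[240:310,320:420],(400,280))])
u=np.hstack([cv2.resize(b[170:240,245:345],(400,280)),cv2.resize(b[260:330,290:390],(400,280))])
cv2.imwrite('pics/crop0.png',np.vstack([t,u]))
E
```

```text
dict_keys(['fx', 'fy', 'cx', 'cy', 'eye', 'attitude'])
disc [ 0.53599914 -0.18361994  0.016     ] [ 0.54273937 -0.18710402  0.016     ]
head [0.52120958 0.15159603 0.07      ] [0.52608828 0.15059904 0.07      ]
```

View pics/crop0.png

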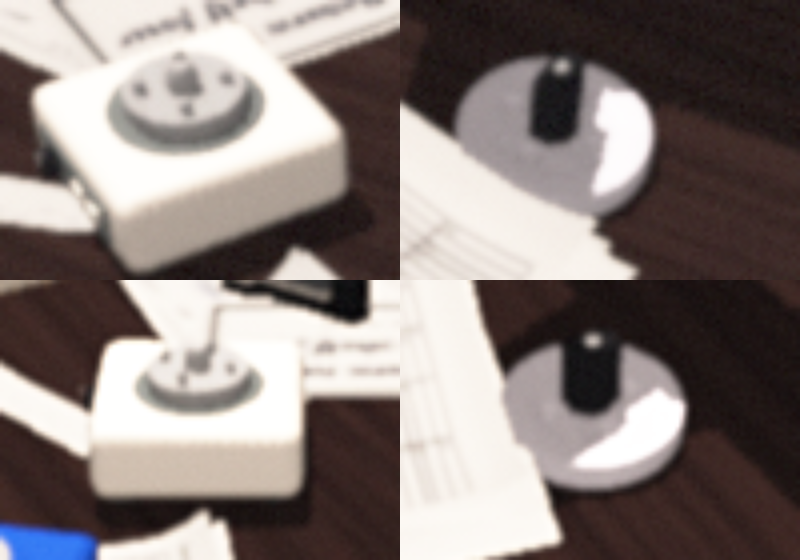

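The white box with its bare steel head, and the disc with its black grip on the paper edge, are both confirmed. Next I'll work out the wrist viewing offsets.

```bash
python3 - <<'E'
from h import *
s=status.get_state(); c=cam('wrist',s)
print(R.from_euler('xyz',s['ee_rot']).as_matrix().round(3), c[1]-s['eef_pos'])
for z in (.404,.32,.28,.25):
    s2=dict(s); s2['eef_pos']=np.array([.675,0,z]); c=cam('wrist',s2)
    print(z,[ (onz(c,(320,v),.07)-s2['eef_pos'])[:2].round(3) for v in (20,120,200,250)])
E
```

```text
[[-0.001 -1.     0.   ]
 [-0.     0.     1.   ]
 [-1.     0.001 -0.   ]] [-0.00101788 -0.0670337  -0.020103  ]
0.404 [array([-0.002, -0.154]), array([-0.002, -0.083]), array([-0.002, -0.019]), array([-0.002,  0.025])]
0.32 [array([-0.002, -0.131]), array([-0.002, -0.079]), array([-0.002, -0.032]), array([-0.002,  0.   ])]
0.28 [array([-0.002, -0.12 ]), array([-0.002, -0.077]), array([-0.002, -0.038]), array([-0.002, -0.011])]
0.25 [array([-0.002, -0.111]), array([-0.002, -0.075]), array([-0.002, -0.042]), array([-0.002, -0.02 ])]
```

{"op": "apply_moves", "data": {
  "commands": [
    {"dx":-30,"dy":46,"dz":-18},
    {"dx":-30,"dy":46,"dz":-18},
    {"dx":-30,"dy":46,"dz":-18},
    {"dx":-30,"dy":46,"dz":-18},
    {"dx":-30,"dy":45,"dz":-18}
  ]
}}

```text
invalid input at $.commands[0]: expected keys dx, dy, dz, spin, hand
```

{"op": "apply_moves", "data": {
  "commands": [
    {"dz":-10},
    {},
    {},
    {},
    {}
  ]
}}

```text
invalid input at $.commands[0]: expected keys dx, dy, dz, spin, hand
```

```bash
python3 - <<'E'
from h import *
s=status.get_state(); im=viewer.grab_frame('wrist'); np.save('w1.npy',im)
import pickle; pickle.dump(s,open('w1.pkl','wb'))
print(s['eef_pos'],s['qd'])
c=cam('wrist',s); print(proj(c,(.524,.151,.07)))
save('w1.png',im)
E
```

```text
[6.74866791e-01 1.94460206e-05 4.03946317e-01] [ 0.00025125 -0.00399615  0.00410915  0.00218098  0.00036308 -0.00070313]
[476.08770596 377.41788641]
```

View pics/w1.png

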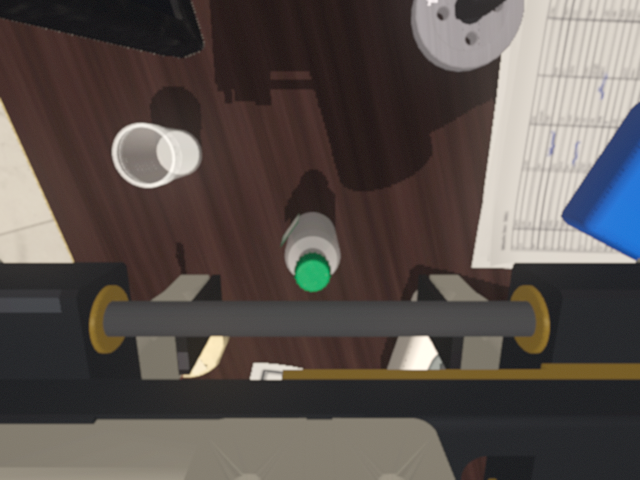

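The moves were refused because every row needs all five keys, so the arm hasn't moved and the picture is unchanged. I'll resend them complete.

{"op": "apply_moves", "data": {
  "commands": [
    {"dx":-30,"dy":46,"dz":-18,"spin":0,"hand":0},
    {"dx":-30,"dy":46,"dz":-18,"spin":0,"hand":0},
    {"dx":-30,"dy":46,"dz":-18,"spin":0,"hand":0},
    {"dx":-30,"dy":46,"dz":-18,"spin":0,"hand":0},
    {"dx":-30,"dy":45,"dz":-18,"spin":0,"hand":0}
  ]
}}

```text
t: 0.82
eef_pos: [0.5238, 0.2303, 0.3142]
ee_rot: [-0.903, 1.57, 0.668]
force: [0.8, 0.4, 0.1]
width: 0.0877
```

{"op": "apply_moves", "data": {
  "commands": [
    {"dx":0,"dy":0,"dz":-10,"spin":0,"hand":0},
    {"dx":0,"dy":0,"dz":0,"spin":0,"hand":0},
    {"dx":0,"dy":0,"dz":0,"spin":0,"hand":0},
    {"dx":0,"dy":0,"dz":0,"spin":0,"hand":0},
    {"dx":0,"dy":0,"dz":0,"spin":0,"hand":0}
  ]
}}

```text
t: 1.45
eef_pos: [0.5254, 0.2284, 0.305]
ee_rot: [-0.866, 1.57, 0.703]
force: [1.1, -0.9, -0.0]
width: 0.0877
```

```bash
python3 - <<'E'
from h import *
s=status.get_state(); im=viewer.grab_frame('wrist'); np.save('w1.npy',im)
import pickle; pickle.dump(s,open('w1.pkl','wb'))
print(s['eef_pos'],s['qd'])
c=cam('wrist',s); print(proj(c,(.524,.151,.07)))
save('w1b.png',im)
E
```

```text
[0.5253918  0.22836986 0.30498972] [ 0.00448357  0.00129546 -0.00227047 -0.00134046  0.00162959 -0.00162   ]
[319.59107891 120.63602409]
```

View pics/w1b.png

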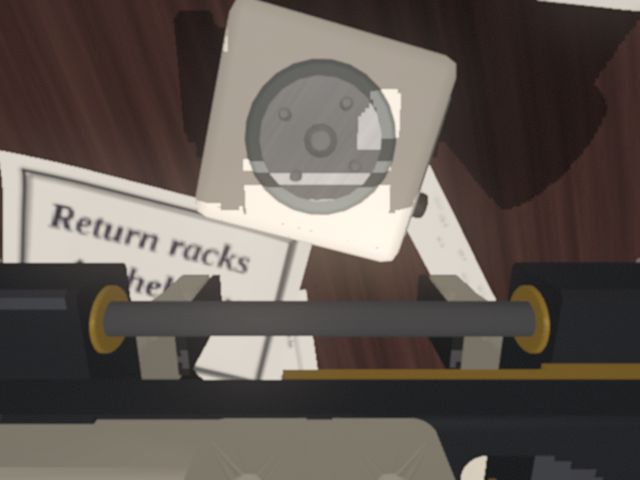

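The wrist view shows the white spinner: head centre about (320,138), studs about (285,114), (346,103), (355,166) and (296,176). I'll enlarge it for accuracy.

```bash
python3 - <<'E'
from h import *
im=np.load('w1.npy'); c=im[50:225,235:405]
g=cv2.createCLAHE(3,(4,4)).apply(cv2.cvtColor(c,cv2.COLOR_RGB2GRAY))
g=cv2.resize(g,None,fx=3.4,fy=3.4,interpolation=cv2.INTER_CUBIC); print(g.shape)
cv2.imwrite('pics/w1z.png',g)
E
```

```text
(595, 578)
```

View pics/w1z.png

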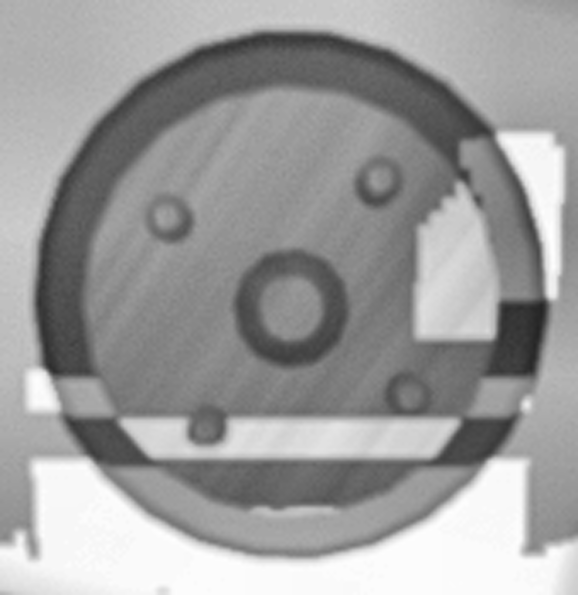

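```bash
python3 - <<'E'
from h import *
import pickle; s=pickle.load(open('w1.pkl','rb')); c=cam('wrist',s)
f=lambda p:(235+(p[0]+.5)/3.4-.5,50+(p[1]+.5)/3.4-.5)
P=[onz(c,f(p),.0765) for p in [(170,218),(379,181),(409,392),(207,427)]]
ctr=np.mean(P,0); print('studs ctr',ctr)
for p in P: d=p-ctr; print(np.linalg.norm(d[:2]),np.degrees(np.arctan2(d[1],d[0])), np.degrees(np.arctan2(d[1],d[0]))%90)
print('spigot top',onz(c,f((292,308)),.0845))
print('face',[onz(c,f(p),.07).round(4) for p in [(85,290),(500,290),(290,85),(290,510)]])
print('box',[onz(c,p,.066).round(4) for p in [(235,0),(455,62),(391,260),(197,207)]])
E
```

```text
studs ctr [0.52363515 0.16112204 0.0765    ]
0.022966324336341486 -35.32695087818968 54.67304912181032
0.02301273216352564 -125.84531667187582 54.15468332812418
0.022988190236587477 144.9103028329649 54.9103028329649
0.023108124243395582 54.10309376154083 54.10309376154083
spigot top [0.52354582 0.16132911 0.0845    ]
face [array([0.5569, 0.1585, 0.07  ]), array([0.4899, 0.1585, 0.07  ]), array([0.5238, 0.1277, 0.07  ]), array([0.5238, 0.1943, 0.07  ])]
box [array([0.5675, 0.0914, 0.066 ]), array([0.4516, 0.1209, 0.066 ]), array([0.4806, 0.2319, 0.066 ]), array([0.5959, 0.1992, 0.066 ])]
```

```bash
python3 - <<'E'
from h import *
for n in('scene','side'):
    im=cv2.imread(f'pics/{n}0.png'); c=cam(n)
    for p in [(.5236,.1611,.07),(.5236,.1611,.0845)]: print(n,proj(c,p))
    p=proj(c,(.5236,.1611,.0845)); u,v=p.astype(int)
    k=im[v-25:v+30,u-35:u+35].copy(); k=cv2.resize(k,None,fx=7,fy=7,interpolation=cv2.INTER_CUBIC)
    for z,col in((.07,(0,0,255)),(.0845,(0,255,0))):
        q=proj(c,(.5236,.1611,z)); cv2.circle(k,(int((q[0]-u+35+.5)*7),int((q[1]-v+25+.5)*7)),4,col,1)
    cv2.imwrite(f'pics/{n}_h.png',k)
a=cv2.imread('pics/scene_h.png');b=cv2.imread('pics/side_h.png');cv2.imwrite('pics/hh.png',cv2.resize(np.hstack([a,b]),None,fx=.8,fy=.8))
E
```

```text
scene [235.00414989 181.70152233]
scene [234.32265965 176.33899947]
side [293.23484836 191.2148003 ]
side [292.98082766 186.29719519]
```

View pics/hh.png

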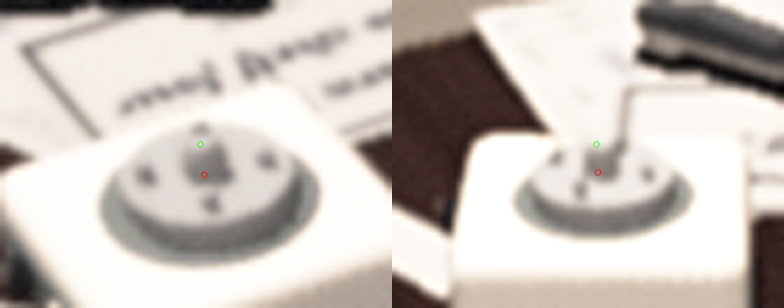

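The wrist-measured head centre (0.5236, 0.161) agrees with scene and side to about 1 px (2 mm). The studs are at 54.5° modulo 90. Next I'll look at the disc in the same way.

{"op": "apply_moves", "data": {
  "commands": [
    {"dx":2,"dy":-56,"dz":0,"spin":0,"hand":0},
    {"dx":2,"dy":-56,"dz":0,"spin":0,"hand":0},
    {"dx":2,"dy":-56,"dz":0,"spin":0,"hand":0},
    {"dx":2,"dy":-56,"dz":0,"spin":0,"hand":0},
    {"dx":2,"dy":-56,"dz":0,"spin":0,"hand":0}
  ]
}}

```text
t: 2.12
eef_pos: [0.5349, -0.0529, 0.3051]
ee_rot: [-1.43, 1.57, 0.14]
force: [1.1, -0.1, -0.2]
width: 0.0875
```

{"op": "apply_moves", "data": {
  "commands": [
    {"dx":2,"dy":-55,"dz":0,"spin":0,"hand":0},
    {"dx":2,"dy":0,"dz":-45,"spin":0,"hand":0},
    {"dx":0,"dy":0,"dz":0,"spin":0,"hand":0},
    {"dx":0,"dy":0,"dz":0,"spin":0,"hand":0},
    {"dx":0,"dy":0,"dz":0,"spin":0,"hand":0}
  ]
}}

```text
t: 2.75
eef_pos: [0.5397, -0.1053, 0.2613]
ee_rot: [-1.54, 1.568, 0.032]
force: [0.4, 0.1, -0.2]
width: 0.0875
```

```bash
python3 - <<'E'
from h import *
s=status.get_state(); im=viewer.grab_frame('wrist'); np.save('w2.npy',im)
import pickle; pickle.dump(s,open('w2.pkl','wb'))
print(s['eef_pos'],s['qd'])
c=cam('wrist',s); print(proj(c,(.54,-.185,.016)))
save('w2.png',im)
E
```

```text
[ 0.539659   -0.10530053  0.26125506] [ 0.00180494 -0.00234398 -0.0049906  -0.00354794  0.00632136  0.00170757]
[317.7313598  117.39170798]
```

View pics/w2.png

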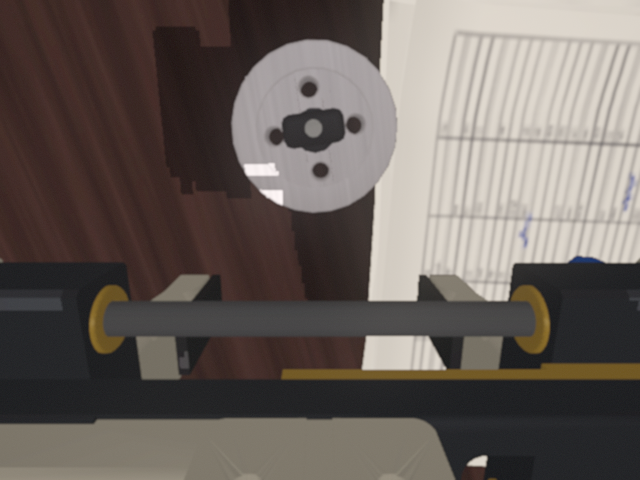

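```bash
python3 - <<'E'
from h import *
im=np.load('w2.npy'); c=im[30:220,225:405]
g=cv2.resize(c,None,fx=3.1,fy=3.1,interpolation=cv2.INTER_CUBIC); save('w2z.png',g)
E
```

```text
(no output)
```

View pics/w2z.png

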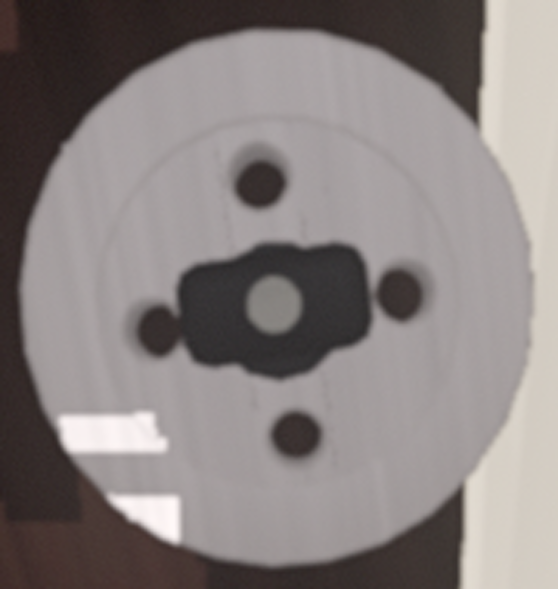

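```bash
python3 - <<'E'
from h import *
import pickle; s=pickle.load(open('w2.pkl','rb')); c=cam('wrist',s)
f=lambda p:(225+(p[0]+.5)/3.1-.5,30+(p[1]+.5)/3.1-.5)
P=[onz(c,f(p),.016) for p in [(260,176),(404,291),(296,434),(156,327)]]
ctr=np.mean(P,0); print('holes',ctr)
for p in P: d=p-ctr; a=np.degrees(np.arctan2(d[1],d[0])); print(np.linalg.norm(d[:2]),a,a%90)
print('dot top',onz(c,f((274,305)),.057))
print('edge',[onz(c,f(p),.016).round(4) for p in [(20,290),(532,290),(285,28),(285,567)]])
# contour of the black grip top: cross-check angle
cs,cd=cam('scene'),cam('side')
E
```

```text
holes [ 0.54175567 -0.17850532  0.016     ]
0.02322476751830718 -81.59502193749529 8.40497806250471
0.023260344986441268 -172.13775720542122 7.862242794578776
0.023082615899964347 97.9752670598567 7.975267059856705
0.0230863165808586 8.21256337232948 8.21256337232948
dot top [ 0.54197556 -0.17792367  0.057     ]
edge [array([ 0.5895, -0.1817,  0.016 ]), array([ 0.4951, -0.1819,  0.016 ]), array([ 0.5407, -0.2257,  0.016 ]), array([ 0.5406, -0.13  ,  0.016 ])]
```

Disc: centre about (0.5418, -0.178), grip axis at 8.1°, hole radius 23.2 mm (true 23.5), diameter 94–96 mm. I'll turn to the grasp yaw and look a second time, because two yaws expose any camera-mount bias. First I'll check that the bystanders are clear.

```bash
python3 - <<'E'
from h import *
cs,cd=cam('scene'),cam('side')
print('beaker',onz(cs,(453,283),0),onz(cd,(422,335),0))
print('bottle',onz(cs,(329,204),0),onz(cd,(370,233),0))
print('stamp',onz(cs,(408,357),0),onz(cd,(322,377),0))
print('blue',onz(cs,(225,265),.07)); print(status.get_state()['q'])
E
```

```text
beaker [ 0.66018965 -0.32468933  0.        ] [ 0.66743711 -0.32301882  0.        ]
bottle [0.67300856 0.01649633 0.        ] [0.68883533 0.02167074 0.        ]
stamp [ 0.45973501 -0.36058936  0.        ] [ 0.46120128 -0.36640841  0.        ]
blue [ 0.34687391 -0.01989509  0.07      ]
[ 1.63758618e-01  2.92442512e-01 -4.51130708e-01  3.25796363e-04
 -8.24912134e-01 -1.62539715e-01]
```

{"op": "apply_moves", "data": {
  "commands": [
    {"dx":7,"dy":-6,"dz":0,"spin":-8.2,"hand":0},
    {"dx":7,"dy":-6,"dz":0,"spin":-8.2,"hand":0},
    {"dx":7,"dy":-6,"dz":0,"spin":-8.2,"hand":0},
    {"dx":8,"dy":-6,"dz":0,"spin":-8.2,"hand":0},
    {"dx":8,"dy":-6,"dz":0,"spin":-8.2,"hand":0}
  ]
}}

```text
t: 3.42
eef_pos: [0.5765, -0.1356, 0.2608]
ee_rot: [-0.84, 1.569, 0.011]
force: [0.1, -0.3, 0.3]
width: 0.0877
```

{"op": "apply_moves", "data": {
  "commands": [
    {"dx":8,"dy":-6,"dz":0,"spin":-8.2,"hand":0},
    {"dx":8,"dy":-6,"dz":0,"spin":-8.2,"hand":0},
    {"dx":8,"dy":-6,"dz":0,"spin":-8.2,"hand":0},
    {"dx":8,"dy":-7,"dz":0,"spin":-8.2,"hand":0},
    {"dx":7,"dy":-7,"dz":0,"spin":-8.2,"hand":0}
  ]
}}

```text
t: 4.05
eef_pos: [0.6156, -0.1676, 0.2608]
ee_rot: [-0.163, 1.569, -0.027]
force: [0.1, -0.2, -0.3]
width: 0.0875
```

{"op": "apply_moves", "data": {
  "commands": [
    {"dx":0,"dy":0,"dz":0,"spin":0,"hand":0},
    {"dx":0,"dy":0,"dz":0,"spin":0,"hand":0},
    {"dx":0,"dy":0,"dz":0,"spin":0,"hand":0},
    {"dx":0,"dy":0,"dz":0,"spin":0,"hand":0},
    {"dx":0,"dy":0,"dz":0,"spin":0,"hand":0}
  ]
}}

```text
t: 4.68
eef_pos: [0.6149, -0.1679, 0.2597]
ee_rot: [-0.144, 1.571, -0.004]
force: [0.1, -0.0, 0.3]
width: 0.0878
```

```bash
python3 - <<'E'
from h import *
s=status.get_state(); im=viewer.grab_frame('wrist'); np.save('w3.npy',im)
import pickle; pickle.dump(s,open('w3.pkl','wb'))
print(s['eef_pos'],s['qd'],R.from_euler('xyz',s['ee_rot']).as_matrix().round(4))
c=cam('wrist',s); p=proj(c,(.5418,-.1785,.016)); print(p)
save('w3.png',im)
u,v=p.astype(int); u0=max(u-90,0);v0=max(v-98,0); print(u0,v0)
save('w3z.png',cv2.resize(im[v0:v0+190,u0:u0+180],None,fx=3.1,fy=3.1,interpolation=cv2.INTER_CUBIC))
E
```

```text
[ 0.61491143 -0.16791066  0.25971949] [-0.00197812  0.00179138  0.00058145 -0.00149617  0.00072685 -0.00232122] [[ 0.     -0.1397  0.9902]
 [-0.      0.9902  0.1397]
 [-1.     -0.      0.    ]]
[318.21110939 129.97308637]
228 31
```

View pics/w3z.png

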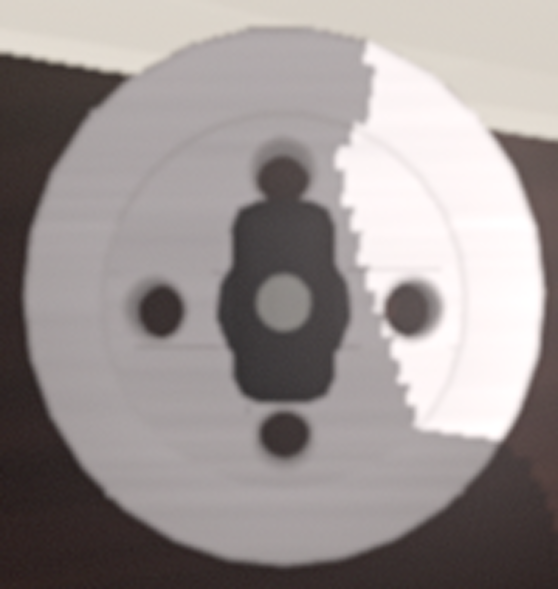

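```bash
python3 - <<'E'
from h import *
import pickle
def f(p,o): return (o[0]+(p[0]+.5)/3.1-.5,o[1]+(p[1]+.5)/3.1-.5)
E=[];Rs=[];D=[]
for n,o,pts,dot in [('w2',(225,30),[(260,176),(404,291),(296,434),(156,327)],(274,305)),('w3',(228,31),[(283,170),(413,306),(284,434),(155,307)],(284,302))]:
    s=pickle.load(open(n+'.pkl','rb')); c=cam('wrist',s); Rm=R.from_euler('xyz',s['ee_rot']).as_matrix()
    P=np.array([onz(c,f(p,o),.016) for p in pts]); ctr=P.mean(0)
    a=[np.degrees(np.arctan2(*(p-ctr)[1::-1]))%90 for p in P]
    d=onz(c,f(dot,o),.057); print(n,ctr,np.mean(a),[round(np.linalg.norm(p-ctr),5) for p in P],d)
    E.append(ctr[:2]);Rs.append(Rm[:2,1:]);D.append(d[:2])
for X in(E,D):
    A=np.vstack([np.hstack([np.eye(2),r]) for r in Rs]); x=np.linalg.solve(A,np.hstack(X)); print('p',x[:2],'bias tool yz',x[2:])
s=pickle.load(open('w1.pkl','rb'));Rm=R.from_euler('xyz',s['ee_rot']).as_matrix()
print(Rm.round(4))
for b in (x[2:],):print(np.array([.5236,.1612])-Rm[:2,1:]@b)
E
```

```text
w2 [ 0.54265721 -0.17958979  0.016     ] 8.113033557550956 [np.float64(0.02322), np.float64(0.02326), np.float64(0.02308), np.float64(0.02309)] [ 0.54284156 -0.17901144  0.057     ]
w3 [ 0.54140224 -0.17799141  0.016     ] 8.267100270052516 [np.float64(0.02338), np.float64(0.02375), np.float64(0.02322), np.float64(0.02366)] [ 0.54192138 -0.17788206  0.057     ]
p [ 0.54294823 -0.17806944] bias tool yz [ 0.0002933  -0.00151992]
p [ 0.54303046 -0.17791797] bias tool yz [ 0.00019054 -0.00109318]
[[ 4.0e-04 -1.0e+00  1.2e-03]
 [ 4.0e-04  1.2e-03  1.0e+00]
 [-1.0e+00 -4.0e-04  4.0e-04]]
[0.52379189 0.16229295]
```

```bash
python3 - <<'E'
from h import *
import pickle
s=pickle.load(open('w2.pkl','rb'))
for _ in range(2): print(viewer.camera_info('wrist')['T_tool_cam'], onz(cam('wrist',s),(318,117),.016))
for _ in range(2): print(status.get_state()['eef_pos'])
print(s['eef_pos'],s['ee_rot'])
E
```

```text
[[ 4.65565957e-04  2.50313150e-01 -9.68164816e-01  2.01103593e-02]
 [ 9.99999868e-01 -3.28827573e-04  3.95858250e-04  2.79461490e-04]
 [-2.19270761e-04 -9.68164872e-01 -2.50313270e-01 -6.81332475e-02]
 [ 0.00000000e+00  0.00000000e+00  0.00000000e+00  1.00000000e+00]] [ 0.54074782 -0.1862974   0.016     ]
[[ 4.65565957e-04  2.50313150e-01 -9.68164816e-01  2.01103593e-02]
 [ 9.99999868e-01 -3.28827573e-04  3.95858250e-04  2.79461490e-04]
 [-2.19270761e-04 -9.68164872e-01 -2.50313270e-01 -6.81332475e-02]
 [ 0.00000000e+00  0.00000000e+00  0.00000000e+00  1.00000000e+00]] [ 0.54074782 -0.1862974   0.016     ]
[ 0.61492083 -0.16794811  0.25967656]
[ 0.61492083 -0.16794811  0.25967656]
[ 0.539659   -0.10530053  0.26125506] [-1.54046792  1.56844197  0.0318276 ]
```

`camera_info` for the wrist drifts between readings, so only estimates paired with the reading at capture time count. Those agree to 0.6 mm: disc centre (0.5419, -0.1780), head (0.5237, 0.1615). Moving over the grip now.

{"op": "apply_moves", "data": {
  "commands": [
    {"dx":-37,"dy":-5,"dz":0,"spin":0,"hand":0},
    {"dx":-36,"dy":-5,"dz":0,"spin":0,"hand":0},
    {"dx":0,"dy":0,"dz":0,"spin":0,"hand":0},
    {"dx":0,"dy":0,"dz":0,"spin":0,"hand":0},
    {"dx":0,"dy":0,"dz":-15,"spin":0,"hand":0}
  ]
}}

```text
t: 5.35
eef_pos: [0.5433, -0.1779, 0.2451]
ee_rot: [-0.209, 1.568, -0.069]
force: [0.8, 1.1, 0.6]
width: 0.0877
```

{"op": "apply_moves", "data": {
  "commands": [
    {"dx":0,"dy":0,"dz":-14,"spin":0,"hand":0},
    {"dx":0,"dy":0,"dz":-14,"spin":0,"hand":0},
    {"dx":0,"dy":0,"dz":-14,"spin":0,"hand":0},
    {"dx":0,"dy":0,"dz":0,"spin":0,"hand":0},
    {"dx":0,"dy":0,"dz":0,"spin":0,"hand":0}
  ]
}}

```text
t: 5.98
eef_pos: [0.5422, -0.178, 0.2028]
ee_rot: [-1.071, 1.571, -0.931]
force: [-0.1, 0.9, 0.2]
width: 0.0875
```

```bash
python3 - <<'E'
from h import *
s=status.get_state(); print(s['eef_pos'],s['force'])
a=viewer.grab_frame('scene');b=viewer.grab_frame('side')
save('g1.png',np.hstack([cv2.resize(a[210:310,300:400],(400,400)),cv2.resize(b[230:330,290:390],(400,400))]))
E
```

```text
[ 0.54220203 -0.17804609  0.20275779] [-0.10468969  0.91819303  0.16853123]
```

View pics/g1.png

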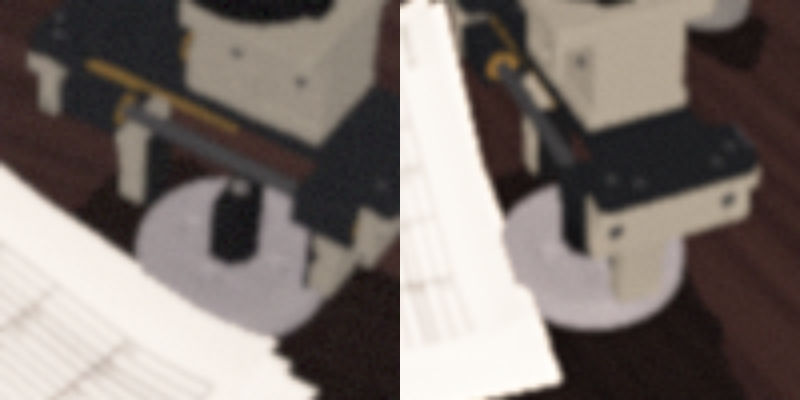

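The open jaws straddle the grip centrally, with the fingertips above the disc. Closing.

{"op": "apply_moves", "data": {
  "commands": [
    {"dx":0,"dy":0,"dz":0,"spin":0,"hand":0.5},
    {"dx":0,"dy":0,"dz":0,"spin":0,"hand":1},
    {"dx":0,"dy":0,"dz":0,"spin":0,"hand":1},
    {"dx":0,"dy":0,"dz":0,"spin":0,"hand":1},
    {"dx":0,"dy":0,"dz":0,"spin":0,"hand":1}
  ],
  "grip_force": 35
}}

```text
t: 6.7
eef_pos: [0.542, -0.178, 0.2027]
ee_rot: [0.723, 1.571, 0.862]
force: [0.6, -0.4, -1.1]
width: 0.0432
```

{"op": "apply_moves", "data": {
  "commands": [
    {"dx":0,"dy":0,"dz":0,"spin":0,"hand":1},
    {"dx":0,"dy":0,"dz":0,"spin":0,"hand":1},
    {"dx":0,"dy":0,"dz":5,"spin":0,"hand":1},
    {"dx":0,"dy":0,"dz":15,"spin":0,"hand":1},
    {"dx":0,"dy":0,"dz":20,"spin":0,"hand":1}
  ]
}}

```text
t: 7.32
eef_pos: [0.5416, -0.178, 0.2432]
ee_rot: [2.898, 1.569, 3.038]
force: [0.2, -0.1, -4.3]
width: 0.0156
```

```bash
python3 - <<'E'
from h import *
s=status.get_state(); print(s['eef_pos'],s['force'],s['width'],s['q'])
a=viewer.grab_frame('scene');b=viewer.grab_frame('side')
save('g2.png',np.hstack([cv2.resize(a[190:310,300:420],(400,400)),cv2.resize(b[210:330,290:410],(400,400))]))
E
```

```text
[ 0.54159888 -0.17798549  0.24315691] [ 0.15796749 -0.14600378 -4.30019241] 0.015586904029891213 [ 2.55443428e-02  3.45064329e-01 -4.22158070e-01 -2.72528224e-04
 -8.05082413e-01 -1.45671102e+00]
```

View pics/g2.png

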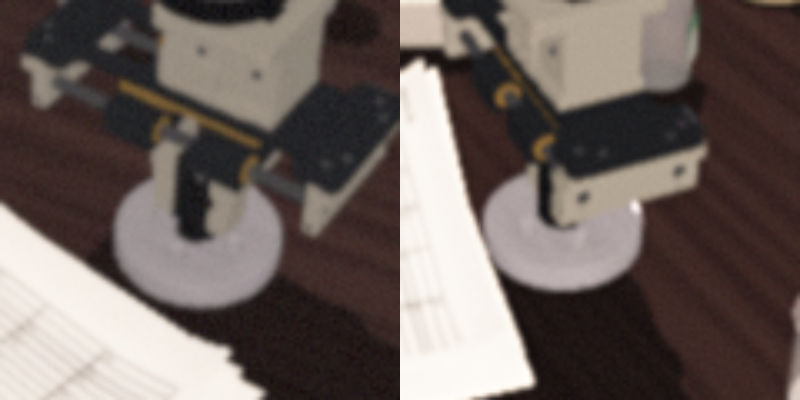

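Held: width 15.6 mm, weight 4.3 N. Lifting and carrying to the spinner while turning +46.3°.

{"op": "apply_moves", "data": {
  "commands": [
    {"dx":0,"dy":0,"dz":45,"spin":4.6,"hand":1},
    {"dx":-2,"dy":35,"dz":25,"spin":4.7,"hand":1},
    {"dx":-2,"dy":50,"dz":0,"spin":4.6,"hand":1},
    {"dx":-2,"dy":50,"dz":0,"spin":4.6,"hand":1},
    {"dx":-2,"dy":50,"dz":0,"spin":4.6,"hand":1}
  ]
}}

```text
t: 8.05
eef_pos: [0.5333, 0.0083, 0.3125]
ee_rot: [1.717, 1.57, 2.261]
force: [0.8, 0.5, -4.0]
width: 0.0158
```

{"op": "apply_moves", "data": {
  "commands": [
    {"dx":-2,"dy":50,"dz":0,"spin":4.6,"hand":1},
    {"dx":-2,"dy":50,"dz":0,"spin":4.6,"hand":1},
    {"dx":-2,"dy":30,"dz":0,"spin":4.6,"hand":1},
    {"dx":-2,"dy":20,"dz":0,"spin":4.6,"hand":1},
    {"dx":-2,"dy":4.5,"dz":0,"spin":4.8,"hand":1}
  ]
}}

```text
t: 8.68
eef_pos: [0.5236, 0.1628, 0.3121]
ee_rot: [2.147, 1.57, 3.098]
force: [-0.2, -0.8, -4.9]
width: 0.0158
```

{"op": "apply_moves", "data": {
  "commands": [
    {"dx":0,"dy":0,"dz":0,"spin":0,"hand":1},
    {"dx":0,"dy":0,"dz":0,"spin":0,"hand":1},
    {"dx":0,"dy":0,"dz":0,"spin":0,"hand":1},
    {"dx":0,"dy":0,"dz":0,"spin":0,"hand":1},
    {"dx":0,"dy":0,"dz":0,"spin":0,"hand":1}
  ]
}}

```text
t: 9.3
eef_pos: [0.524, 0.1613, 0.3127]
ee_rot: [-0.104, 1.571, 0.843]
force: [0.1, 0.6, -3.9]
width: 0.0158
```

```bash
python3 - <<'E'
from h import *
s=status.get_state(); Rm=R.from_euler('xyz',s['ee_rot']).as_matrix()
print(s['eef_pos'],s['force'],s['moment'],s['width'], 'jaw',np.degrees(np.arctan2(Rm[1,1],Rm[0,1])))
print(Rm.round(4))
a=viewer.grab_frame('scene');b=viewer.grab_frame('side');w=viewer.grab_frame('wrist')
save('g3.png',np.hstack([cv2.resize(a[110:230,180:300],(400,400)),cv2.resize(b[120:240,235:355],(400,400))]))
save('g3w.png',w)
E
```

```text
[0.52403919 0.16127288 0.31270784] [ 0.06283356  0.58685635 -3.94455133] [-0.03599562 -0.02790882  0.01028421] 0.015845847164078938 jaw 144.26380257556082
[[ 1.000e-04 -8.117e-01  5.841e-01]
 [ 1.000e-04  5.841e-01  8.117e-01]
 [-1.000e+00 -0.000e+00  1.000e-04]]
```

View pics/g3.png

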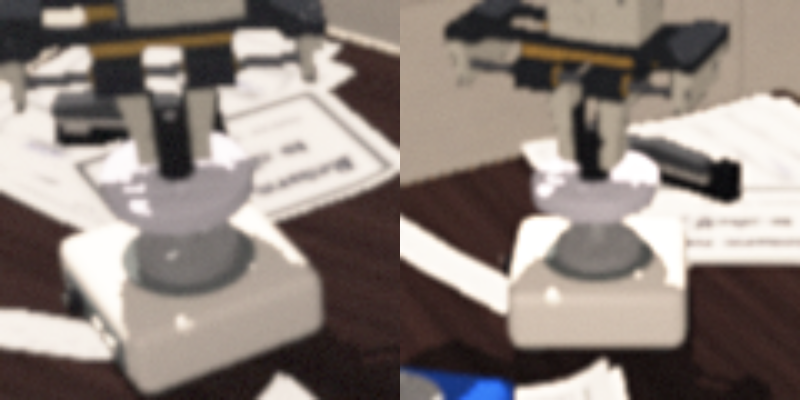

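View pics/g3w.png

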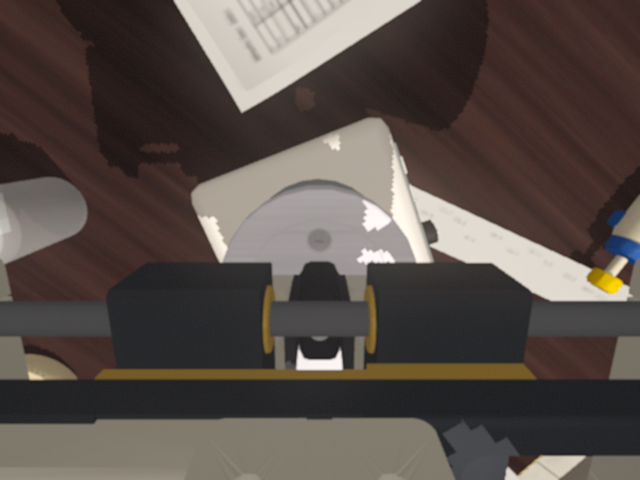

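The disc is above the head. Its angle is 54.3° against 54.5° for the studs, its underside is at about 0.110 m, and one hole is visible in the wrist view at (319,240). Lowering to just above the spigot.

{"op": "apply_moves", "data": {
  "commands": [
    {"dx":0,"dy":0,"dz":-8,"spin":0.2,"hand":1},
    {"dx":0,"dy":0,"dz":-8,"spin":0,"hand":1},
    {"dx":0,"dy":0,"dz":-6,"spin":0,"hand":1},
    {"dx":0,"dy":0,"dz":0,"spin":0,"hand":1},
    {"dx":0,"dy":0,"dz":0,"spin":0,"hand":1}
  ]
}}

```text
t: 10.07
eef_pos: [0.5241, 0.1616, 0.2907]
ee_rot: [-1.301, 1.571, -0.349]
force: [-0.2, 0.4, -3.7]
width: 0.0156
```

```bash
python3 - <<'E'
from h import *
s=status.get_state(); Rm=R.from_euler('xyz',s['ee_rot']).as_matrix()
print(s['eef_pos'],s['force'],s['moment'], 'disc',np.degrees(np.arctan2(Rm[1,1],Rm[0,1]))-90)
w=viewer.grab_frame('wrist');a=viewer.grab_frame('scene');b=viewer.grab_frame('side')
k=cv2.resize(w[205:265,290:350],(400,400),interpolation=cv2.INTER_CUBIC)
save('g4.png',np.hstack([k,cv2.resize(b[140:240,245:345],(400,400),interpolation=cv2.INTER_CUBIC)]))
E
```

```text
[0.5241174  0.16157435 0.29073113] [-0.17120705  0.37732665 -3.70338155] [ 0.00309229 -0.04003167  0.0722199 ] disc 54.50689820915471
```

View pics/g4.png

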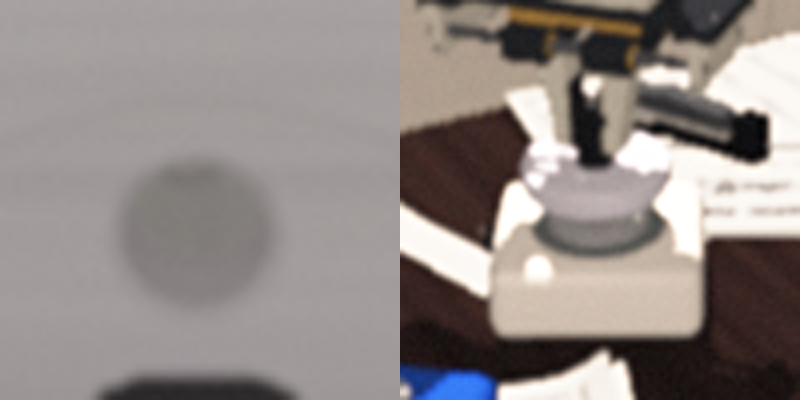

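Too dim to see the stud through the hole. I'll lower onto the spigot in small steps while watching the force.

{"op": "apply_moves", "data": {
  "commands": [
    {"dx":0,"dy":0,"dz":-2,"spin":0,"hand":1},
    {"dx":0,"dy":0,"dz":-2,"spin":0,"hand":1},
    {"dx":0,"dy":0,"dz":-2,"spin":0,"hand":1},
    {"dx":0,"dy":0,"dz":-1,"spin":0,"hand":1},
    {"dx":0,"dy":0,"dz":0,"spin":0,"hand":1}
  ]
}}

```text
t: 10.85
eef_pos: [0.5239, 0.1614, 0.2835]
ee_rot: [2.903, 1.57, -2.429]
force: [0.3, 0.0, -4.8]
width: 0.0158
```

{"op": "apply_moves", "data": {
  "commands": [
    {"dx":0,"dy":0,"dz":-0.6,"spin":0,"hand":1},
    {"dx":0,"dy":0,"dz":-0.6,"spin":0,"hand":1},
    {"dx":0,"dy":0,"dz":-0.6,"spin":0,"hand":1},
    {"dx":0,"dy":0,"dz":-0.6,"spin":0,"hand":1},
    {"dx":0,"dy":0,"dz":0,"spin":0,"hand":1}
  ]
}}

```text
t: 11.48
eef_pos: [0.524, 0.1614, 0.2812]
ee_rot: [-3.08, 1.571, -2.129]
force: [0.4, -1.7, -3.2]
width: 0.0159
```

{"op": "apply_moves", "data": {
  "commands": [
    {"dx":0,"dy":0,"dz":-0.5,"spin":0,"hand":1},
    {"dx":0,"dy":0,"dz":-0.5,"spin":0,"hand":1},
    {"dx":0,"dy":0,"dz":-0.5,"spin":0,"hand":1},
    {"dx":0,"dy":0,"dz":-0.5,"spin":0,"hand":1},
    {"dx":0,"dy":0,"dz":0,"spin":0,"hand":1}
  ]
}}

```text
t: 12.1
eef_pos: [0.524, 0.1614, 0.2792]
ee_rot: [-3.086, 1.571, -2.135]
force: [0.3, -3.2, -3.0]
width: 0.0157
```

Side force -3.2 N in y means the spigot is pushing the disc towards -y, so I'll ease that way and continue.

{"op": "apply_moves", "data": {
  "commands": [
    {"dx":0,"dy":-0.4,"dz":0,"spin":0,"hand":1},
    {"dx":0,"dy":0,"dz":-0.5,"spin":0,"hand":1},
    {"dx":0,"dy":0,"dz":-0.5,"spin":0,"hand":1},
    {"dx":0,"dy":0,"dz":-0.5,"spin":0,"hand":1},
    {"dx":0,"dy":0,"dz":0,"spin":0,"hand":1}
  ]
}}

```text
t: 12.72
eef_pos: [0.524, 0.1612, 0.2777]
ee_rot: [0.301, 1.571, 1.252]
force: [-0.7, -0.5, -4.3]
width: 0.0156
```

```bash
python3 - <<'E'
from h import *
s=status.get_state(); print(s['eef_pos'],s['force'],s['moment'])
E
```

```text
[0.52400078 0.16118268 0.27769113] [-0.6942391  -0.45528453 -4.28877339] [-0.36864891 -0.03256908  0.03007352]
```

{"op": "apply_moves", "data": {
  "commands": [
    {"dx":0,"dy":0,"dz":-0.5,"spin":0,"hand":1},
    {"dx":0,"dy":0,"dz":-0.5,"spin":0,"hand":1},
    {"dx":0,"dy":0,"dz":-0.5,"spin":0,"hand":1},
    {"dx":0,"dy":0,"dz":-0.5,"spin":0,"hand":1},
    {"dx":0,"dy":0,"dz":0,"spin":0,"hand":1}
  ]
}}

```text
t: 13.35
eef_pos: [0.524, 0.1611, 0.2757]
ee_rot: [0.374, 1.571, 1.325]
force: [-0.5, -0.0, -3.7]
width: 0.0157
```

{"op": "apply_moves", "data": {
  "commands": [
    {"dx":0,"dy":0,"dz":-0.5,"spin":0,"hand":1},
    {"dx":0,"dy":0,"dz":-0.5,"spin":0,"hand":1},
    {"dx":0,"dy":0,"dz":-0.5,"spin":0,"hand":1},
    {"dx":0,"dy":0,"dz":-0.3,"spin":0,"hand":1},
    {"dx":0,"dy":0,"dz":0,"spin":0,"hand":1}
  ]
}}

```text
t: 13.98
eef_pos: [0.5239, 0.1611, 0.2756]
ee_rot: [-0.712, 1.57, 0.24]
force: [-7.0, -0.6, 12.3]
width: 0.0158
```

Contact at underside about 0.073 m (+12 N, Fx -7 N). I'll relieve it and look.

{"op": "apply_moves", "data": {
  "commands": [
    {"dx":0,"dy":0,"dz":1.0,"spin":0,"hand":1},
    {"dx":0,"dy":0,"dz":0.6,"spin":0,"hand":1},
    {"dx":0,"dy":0,"dz":0,"spin":0,"hand":1},
    {"dx":0,"dy":0,"dz":0,"spin":0,"hand":1},
    {"dx":0,"dy":0,"dz":0,"spin":0,"hand":1}
  ]
}}

```text
t: 14.6
eef_pos: [0.524, 0.1612, 0.2756]
ee_rot: [-0.526, 1.571, 0.425]
force: [-1.1, -0.5, 1.6]
width: 0.0156
```

```bash
python3 - <<'E'
from h import *
s=status.get_state(); Rm=R.from_euler('xyz',s['ee_rot']).as_matrix()
print(s['eef_pos'],s['force'],s['moment'], 'disc',np.degrees(np.arctan2(Rm[1,1],Rm[0,1]))-90, Rm[:,0])
b=viewer.grab_frame('side');a=viewer.grab_frame('scene');w=viewer.grab_frame('wrist')
save('g5w.png',w)
save('g5.png',np.hstack([cv2.resize(a[150:230,190:270],(400,400),interpolation=cv2.INTER_CUBIC),cv2.resize(b[155:235,255:335],(400,400),interpolation=cv2.INTER_CUBIC)]))
cs,cd=cam('scene'),cam('side')
for z in(.07,.073,.078): print(z,[ (proj(cs,(.5237+.048*x,.1612+.048*y,z)).round(1)) for x,y in((-.8,-.6),(.6,-.8))],[ (proj(cd,(.5237,.1612-.048,z)).round(1))])
E
```

```text
[0.5240461  0.16116677 0.27563782] [-1.14696113 -0.54866351  1.62351403] [-0.08611253  0.65885653  0.01239444] disc 54.50544373413004 [ 1.75728908e-04  7.95670610e-05 -9.99999981e-01]
0.07 [array([229.9, 195.2]), array([256.6, 183.2])] [array([297.1, 200.2])]
0.073 [array([229.7, 194.1]), array([256.5, 182.1])] [array([297.1, 199.1])]
0.078 [array([229.5, 192.2]), array([256.4, 180.3])] [array([297. , 197.4])]
```

View pics/g5.png

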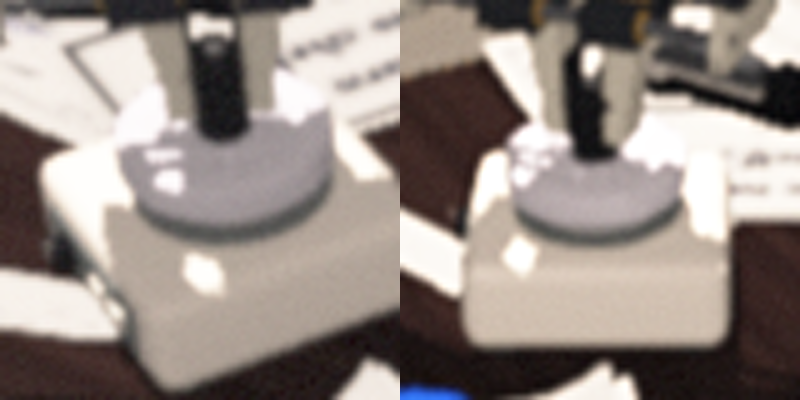

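View pics/g5w.png

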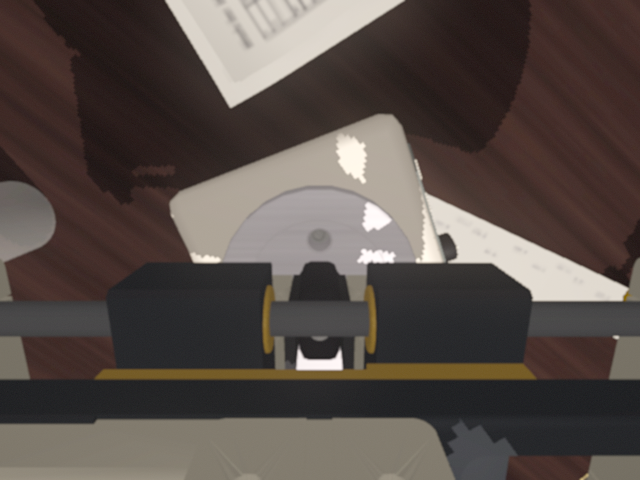

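The disc is nearly down and a stud shows in the hole, but by arm height it stands about 3 mm high and Mz is about 0. I'll check the hole and rim pixels for slip or tilt in the grip.

```bash
python3 - <<'E'
from h import *
s=status.get_state(); c=cam('wrist',s); i,e,M=c
Rm=R.from_euler('xyz',s['ee_rot']).as_matrix(); z=Rm[:,2]; 
for slip in(0,.003):
    zt=s['eef_pos'][2]-.2027+.016-slip
    o=np.array([.5240,.1612,0])
    P=lambda r,zz: proj(c,[s['eef_pos'][0]-z[0]*r,s['eef_pos'][1]-z[1]*r,zz]).round(1)
    print(slip,'hole',P(.0235,zt),'rim',P(.048,zt),'rimbot',P(.048,zt-.016))
w=cv2.imread('pics/g5w.png'); w0=cv2.imread('pics/g3w.png')
k=[cv2.resize(x[175:265,270:370],None,fx=4,fy=4,interpolation=cv2.INTER_CUBIC) for x in (w0,w)]
cv2.imwrite('pics/g5z.png',cv2.convertScaleAbs(np.hstack(k),alpha=1.5,beta=-60))
E
```

```text
0 hole [317.1 240.2] rim [317.  186.4] rimbot [317.2 182.5]
0.003 hole [317.1 238.6] rim [317.  185.6] rimbot [317.2 181.9]
```

View pics/g5z.png

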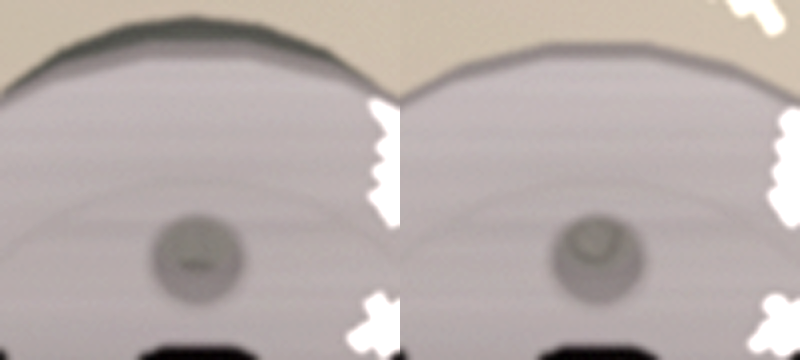

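```bash
python3 - <<'E'
from h import *
s=status.get_state(); c=cam('wrist',s)
Rm=R.from_euler('xyz',s['ee_rot']).as_matrix(); z=Rm[:,2]; p=s['eef_pos']
P=lambda r,zz: proj(c,[p[0]-z[0]*r,p[1]-z[1]*r,zz]).round(1)
for zz in (.070,.073,.075,.078,.089): print(zz,P(.0235,zz))
print('obs stud on z=.0765', onz(c,(318.75,235),.0765)-p, 'hole z=.089',onz(c,(319.3,239.5),.089)-p, z)
w=viewer.grab_frame('wrist')
g=cv2.cvtColor(w[220:260,300:340],cv2.COLOR_RGB2GRAY); g=cv2.normalize(g,None,0,255,cv2.NORM_MINMAX)
save('g6.png',cv2.cvtColor(cv2.equalizeHist(cv2.resize(g,None,fx=14,fy=14,interpolation=cv2.INTER_CUBIC)),cv2.COLOR_GRAY2RGB))
E
```

```text
0.07 [317.2 230.6]
0.073 [317.2 232. ]
0.075 [317.2 233. ]
0.078 [317.2 234.4]
0.089 [317.1 240.3]
obs stud on z=.0765 [-0.01389134 -0.01815774 -0.19911814] hole z=.089 [-0.01468971 -0.01883031 -0.18661814] [5.80674837e-01 8.14135560e-01 1.54601896e-04]
```

View pics/g6.png

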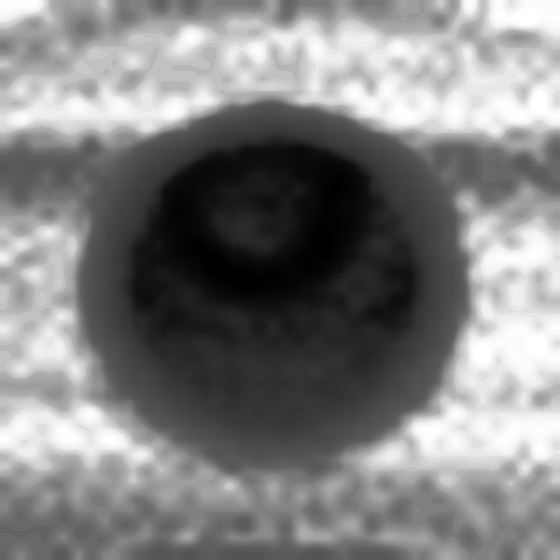

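The hole and stud look aligned within about 0.6 mm, and there's no sign of slip. The contact pushed the disc towards -x, so I'll ease that way and probe lightly.

{"op": "apply_moves", "data": {
  "commands": [
    {"dx":0,"dy":0,"dz":0.5,"spin":0,"hand":1},
    {"dx":-0.6,"dy":0,"dz":0,"spin":0,"hand":1},
    {"dx":0,"dy":0,"dz":-0.5,"spin":0,"hand":1},
    {"dx":0,"dy":0,"dz":-0.5,"spin":0,"hand":1},
    {"dx":0,"dy":0,"dz":0,"spin":0,"hand":1}
  ]
}}

```text
t: 15.42
eef_pos: [0.5234, 0.161, 0.2756]
ee_rot: [-1.135, 1.571, -0.184]
force: [-2.8, -1.6, 5.0]
width: 0.0161
```

```bash
python3 - <<'E'
from h import *
s=status.get_state(); print(s['eef_pos'],s['force'],s['moment'])
E
```

```text
[0.52336764 0.16102384 0.27557452] [-2.78008591 -1.5523589   4.98571953] [-0.35457682  1.07335014 -0.00388259]
```

```bash
python3 - <<'E'
from h import *
s=status.get_state(); print(s['eef_pos'])
out=[]
for n,(u0,v0) in (('scene',(195,140)),('side',(250,140))):
    im=cv2.cvtColor(viewer.grab_frame(n),cv2.COLOR_RGB2BGR); c=cam(n)
    k=cv2.resize(im[v0:v0+80,u0:u0+80],None,fx=5,fy=5,interpolation=cv2.INTER_CUBIC)
    for z,col in((.0729,(0,0,255)),(.07,(0,255,0))):
      for t in np.linspace(0,2*np.pi,49):
        q=proj(c,(.5234+.048*np.cos(t),.161+.048*np.sin(t),z)); cv2.circle(k,(int((q[0]-u0+.5)*5),int((q[1]-v0+.5)*5)),1,col,-1)
    for t in np.linspace(0,2*np.pi,49):
        q=proj(c,(.5234+.048*np.cos(t),.161+.048*np.sin(t),.0889)); cv2.circle(k,(int((q[0]-u0+.5)*5),int((q[1]-v0+.5)*5)),1,(255,0,0),-1)
    out.append(k)
cv2.imwrite('pics/g7.png',np.hstack(out))
E
```

```text
[0.52336764 0.16102384 0.27557452]
```

View pics/g7.png

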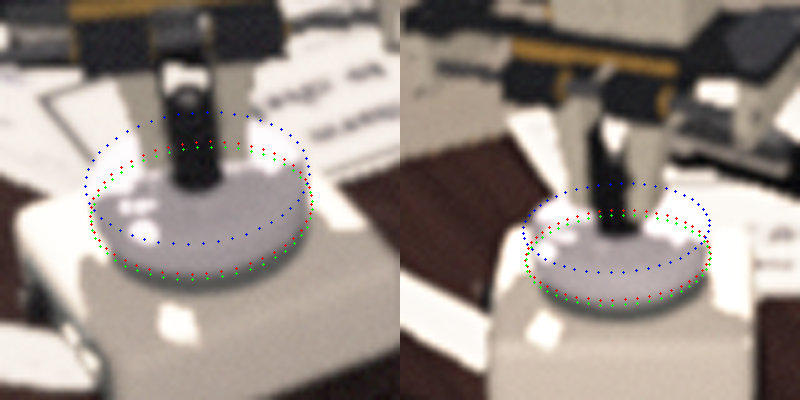

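Scene and side can't separate 3 mm here, although home height (green) fits slightly better. The grip's top dot in the wrist view is far more sensitive to slip in the pads, so I'll check that.

```bash
python3 - <<'E'
from h import *
s=status.get_state(); c=cam('wrist',s); i=c[0]; T=i['T_tool_cam']; Ti=np.linalg.inv(T)
def pt(p):
    q=Ti@np.array([*p,1]); return (i['cx']+i['fx']*q[0]/-q[2], i['cy']-i['fy']*q[1]/-q[2])
for sl in(0,.003): print(sl,'dot',np.round(pt((.1457+sl,0,0)),1),'near top edge',np.round(pt((.1457+sl,0,-.015)),1),'far',np.round(pt((.1457+sl,0,.015)),1),'block foot near',np.round(pt((.1827+sl,0,-.015)),1))
w=viewer.grab_frame('wrist'); save('g8.png',cv2.convertScaleAbs(cv2.resize(w[250:380,260:380],None,fx=4.5,fy=4.5,interpolation=cv2.INTER_CUBIC),alpha=1.8))
E
```

```text
0 dot [316.5 330.8] near top edge [316.5 292.7] far [316.6 366.8] block foot near [317.  260.7]
0.003 dot [316.6 326.9] near top edge [316.5 289.5] far [316.6 362.3] block foot near [317.  258.7]
```

View pics/g8.png

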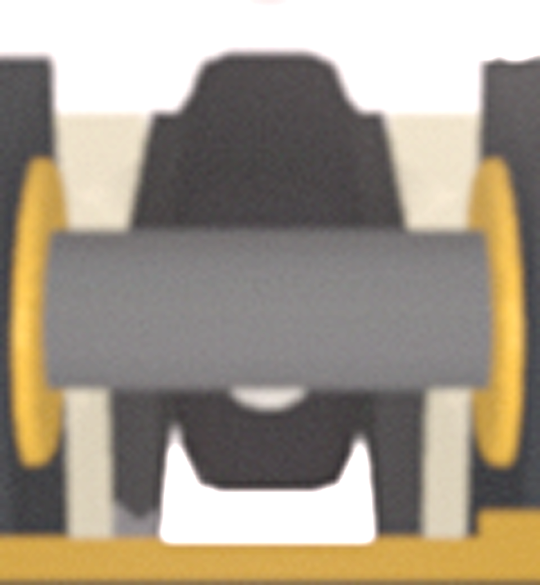

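Evidence for a few mm of slip in the pads during the fast lift:
- The dot sits 3 px and the far top edge 8 px high of their zero-slip rows.
- The stop is hard and shows no twist.
- Scene and side fit home height.

The disc is therefore probably on the face. I'll take off the load, release, and check from above.

{"op": "apply_moves", "data": {
  "commands": [
    {"dx":0.3,"dy":0,"dz":0.8,"spin":0,"hand":1},
    {"dx":0,"dy":0,"dz":0,"spin":0,"hand":1},
    {"dx":0,"dy":0,"dz":0,"spin":0,"hand":1},
    {"dx":0,"dy":0,"dz":0,"spin":0,"hand":1},
    {"dx":0,"dy":0,"dz":0,"spin":0,"hand":1}
  ],
  "grip_force": 8
}}

```text
t: 16.2
eef_pos: [0.5236, 0.1611, 0.2757]
ee_rot: [2.416, 1.571, -2.916]
force: [0.4, -1.1, -3.2]
width: 0.016
```

{"op": "apply_moves", "data": {
  "commands": [
    {"dx":0,"dy":0,"dz":0,"spin":0,"hand":0.7},
    {"dx":0,"dy":0,"dz":0,"spin":0,"hand":0.6},
    {"dx":0,"dy":0,"dz":0,"spin":0,"hand":0.5},
    {"dx":0,"dy":0,"dz":0,"spin":0,"hand":0.4},
    {"dx":0,"dy":0,"dz":0,"spin":0,"hand":0.3}
  ]
}}

```text
t: 16.82
eef_pos: [0.5237, 0.1611, 0.2759]
ee_rot: [-0.363, 1.571, 0.589]
force: [0.4, -0.8, -0.3]
width: 0.0572
```

```bash
python3 - <<'E'
from h import *
s=status.get_state(); print(s['eef_pos'],s['force'],s['moment'],s['width'])
w=viewer.grab_frame('wrist'); save('g9w.png',w)
g=[cv2.resize(cv2.imread('pics/g5w.png')[:,:,::-1][175:385,260:380],None,fx=2.8,fy=2.8),cv2.resize(w[175:385,260:380],None,fx=2.8,fy=2.8)]
save('g9.png',cv2.convertScaleAbs(np.hstack(g),alpha=1.4))
E
```

```text
[0.52369447 0.16109998 0.27591299] [ 0.35922381 -0.77830766 -0.30463786] [ 0.02497416 -0.04566436  0.0189155 ] 0.05722316355660239
```

View pics/g9.png

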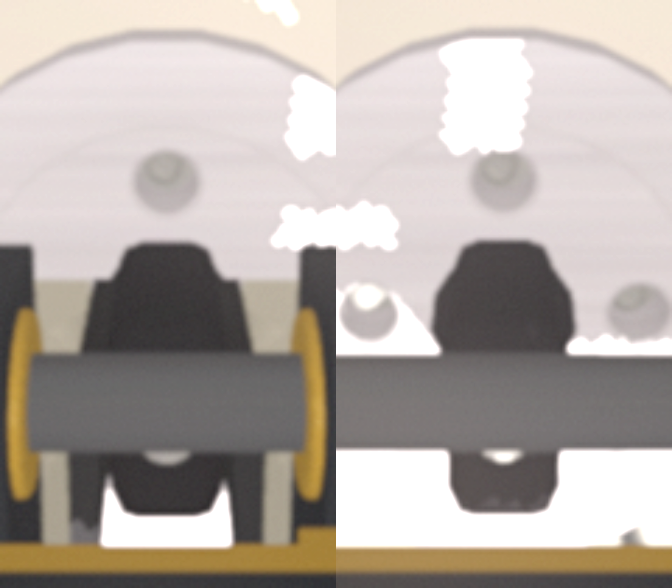

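The disc hardly moved on release (less than 1 px). Next I'll rise and view it from two positions to triangulate its height.

{"op": "apply_moves", "data": {
  "commands": [
    {"dx":0,"dy":0,"dz":10,"spin":0,"hand":0.3},
    {"dx":0,"dy":0,"dz":25,"spin":0,"hand":0.3},
    {"dx":0,"dy":0,"dz":35,"spin":0,"hand":0.3},
    {"dx":20,"dy":30,"dz":5,"spin":0,"hand":0.3},
    {"dx":45,"dy":20,"dz":0,"spin":0,"hand":0.3}
  ]
}}

```text
t: 17.5
eef_pos: [0.5887, 0.2121, 0.3538]
ee_rot: [-0.303, 1.567, 0.65]
force: [-0.5, 1.2, 0.3]
width: 0.0614
```

{"op": "apply_moves", "data": {
  "commands": [
    {"dx":10,"dy":-10,"dz":0,"spin":0,"hand":0.3},
    {"dx":0,"dy":0,"dz":0,"spin":0,"hand":0.3},
    {"dx":0,"dy":0,"dz":0,"spin":0,"hand":0.3},
    {"dx":0,"dy":0,"dz":0,"spin":0,"hand":0.3},
    {"dx":0,"dy":0,"dz":0,"spin":0,"hand":0.3}
  ]
}}

```text
t: 18.12
eef_pos: [0.5983, 0.2011, 0.3513]
ee_rot: [-0.287, 1.57, 0.665]
force: [0.2, 0.2, 0.2]
width: 0.0614
```

```bash
python3 - <<'E'
from h import *
import pickle
s=status.get_state(); w=viewer.grab_frame('wrist'); c=cam('wrist',s); pickle.dump((s,c,w),open('v1.pkl','wb'))
print(s['eef_pos'],s['force']); print(proj(c,(.5237,.1612,.127)),proj(c,(.5237,.1612,.086)))
save('v1.png',w)
a=viewer.grab_frame('scene');b=viewer.grab_frame('side')
save('v1s.png',np.hstack([cv2.resize(a[145:225,195:275],None,fx=5,fy=5,interpolation=cv2.INTER_CUBIC),cv2.resize(b[145:225,255:335],None,fx=5,fy=5,interpolation=cv2.INTER_CUBIC)]))
E
```

```text
[0.5982856  0.20105543 0.3512886 ] [0.22654479 0.21489524 0.22983203]
[389.88162929 124.07899145] [377.93150658 126.80886985]
```

View pics/v1.png

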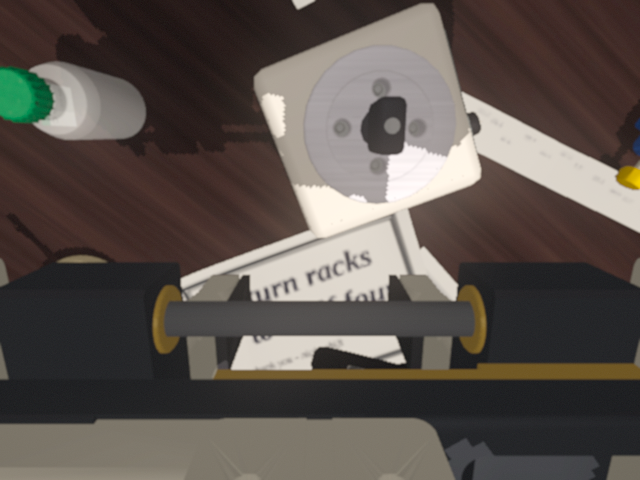

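View pics/v1s.png

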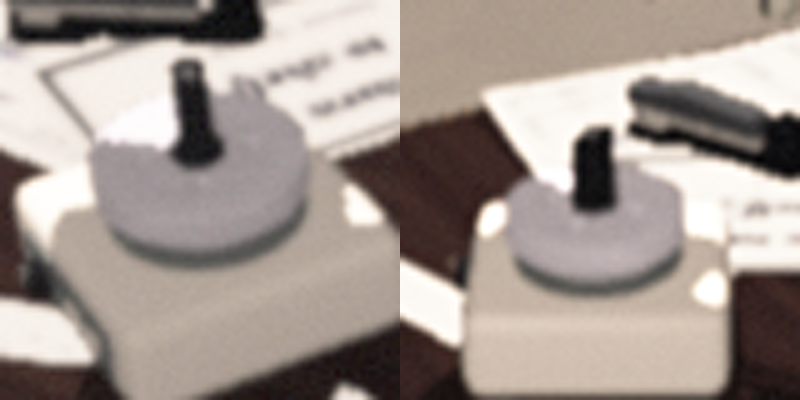

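All four holes show studs inside: (381,88), (342,128), (378,165), (417,128). The disc looks level in both side views. Now a second view, offset sideways.

{"op": "apply_moves", "data": {
  "commands": [
    {"dx":-37,"dy":26,"dz":0,"spin":0,"hand":0.3},
    {"dx":-36,"dy":26,"dz":0,"spin":0,"hand":0.3},
    {"dx":0,"dy":0,"dz":0,"spin":0,"hand":0.3},
    {"dx":0,"dy":0,"dz":0,"spin":0,"hand":0.3},
    {"dx":0,"dy":0,"dz":0,"spin":0,"hand":0.3}
  ]
}}

```text
t: 18.9
eef_pos: [0.5262, 0.2527, 0.3508]
ee_rot: [-2.663, 1.571, -1.713]
force: [0.2, 0.5, 0.6]
width: 0.0612
```

{"op": "apply_moves", "data": {
  "commands": [
    {"dx":0,"dy":0,"dz":0,"spin":0,"hand":0.3},
    {"dx":0,"dy":0,"dz":0,"spin":0,"hand":0.3},
    {"dx":0,"dy":0,"dz":0,"spin":0,"hand":0.3},
    {"dx":0,"dy":0,"dz":0,"spin":0,"hand":0.3},
    {"dx":0,"dy":0,"dz":0,"spin":0,"hand":0.3}
  ]
}}

```text
t: 19.52
eef_pos: [0.5257, 0.2531, 0.3509]
ee_rot: [-0.05, 1.571, 0.901]
force: [0.2, -0.2, -0.6]
width: 0.0613
```

```bash
python3 - <<'E'
from h import *
import pickle
s=status.get_state(); w=viewer.grab_frame('wrist'); c=cam('wrist',s); pickle.dump((s,c,w),open('v2.pkl','wb'))
print(s['eef_pos'])
_,c1,w1=pickle.load(open('v1.pkl','rb'))
o=[]
for cc,ww in((c1,w1),(c,w)):
    u,v=proj(cc,(.5237,.1612,.086)).astype(int); u0,v0=u-50,v-60; print(u0,v0)
    o.append(cv2.resize(ww[v0:v0+120,u0:u0+100],None,fx=4,fy=4,interpolation=cv2.INTER_CUBIC))
save('v12.png',np.hstack(o))
E
```

```text
[0.52569357 0.25310367 0.35089874]
327 66
184 66
```

View pics/v12.png

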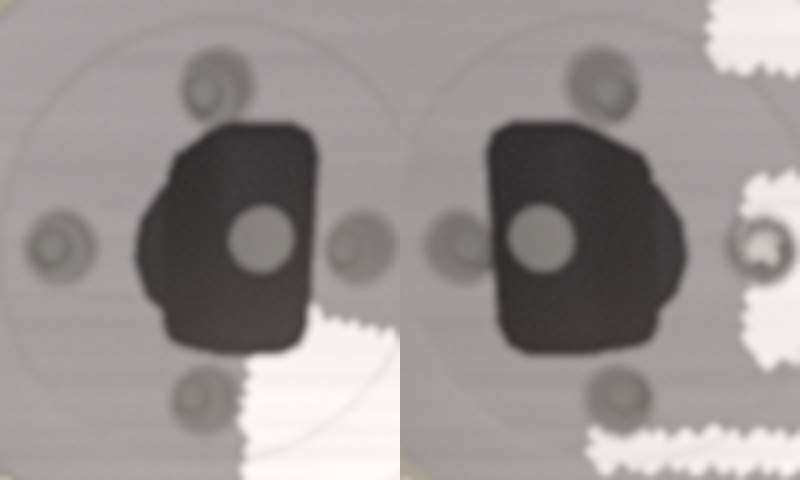

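```bash
python3 - <<'E'
from h import *
import pickle
c1=pickle.load(open('v1.pkl','rb'))[1];c2=pickle.load(open('v2.pkl','rb'))[1]
f=lambda p,o:(o[0]+(p[0]+.5)/4-.5,o[1]+(p[1]+.5)/4-.5)
def tri(a,b):
    e1,d1=ray(c1,f(a,(327,66)));e2,d2=ray(c2,f(b,(184,66)))
    A=np.array([d1,-d2]).T; t=np.linalg.lstsq(A,e2-e1,rcond=None)[0]
    p,q=e1+d1*t[0],e2+d2*t[1]; return ((p+q)/2).round(4), np.linalg.norm(p-q).round(4)
for n,a,b in [('dot .127',(262,239),(142,239)),('h top',(218,88),(203,86)),('h left',(62,247),(60,247)),('h bot',(206,402),(218,400)),('h right',(362,247),(361,248)),
  ('s top',(206,93),(212,91)),('s bot',(195,399),(223,398)),('s right',(347,251),(366,248))]: print(n,tri(a,b))
E
```

```text
dot .127 (array([0.5233, 0.1624, 0.1276]), np.float64(0.0002))
h top (array([0.5094, 0.1431, 0.0854]), np.float64(0.0001))
h left (array([0.5421, 0.1486, 0.086 ]), np.float64(0.0001))
h bot (array([0.5368, 0.1814, 0.0862]), np.float64(0.0002))
h right (array([0.504 , 0.1758, 0.0858]), np.float64(0.0003))
s top (array([0.5096, 0.1425, 0.0765]), np.float64(0.0001))
s bot (array([0.5374, 0.181 , 0.0789]), np.float64(0.0))
s right (array([0.5042, 0.1757, 0.0771]), np.float64(0.0003))
```

Triangulated heights: hole rims 85.4–86.2 mm (86 mm is home, level within 1 mm) and grip top 127.6 mm (127 mm is home). The three studs I could triangulate stand inside their holes, within 0.7 mm of centre. The disc is fully home, so I'm handing in.

```bash
python3 - <<'E'
from h import *
save('end.png',viewer.grab_frame('scene')); s=status.get_state(); print(s['t'],s['force'],s['qd'].round(3))
print(arm.job_done())
E
```

```text
19.625 [ 0.35418217  0.89562579 -0.20192065] [-0.001  0.    -0.001 -0.001  0.    -0.003]
the job is handed in; nothing more can be done
None
```

View pics/end.png

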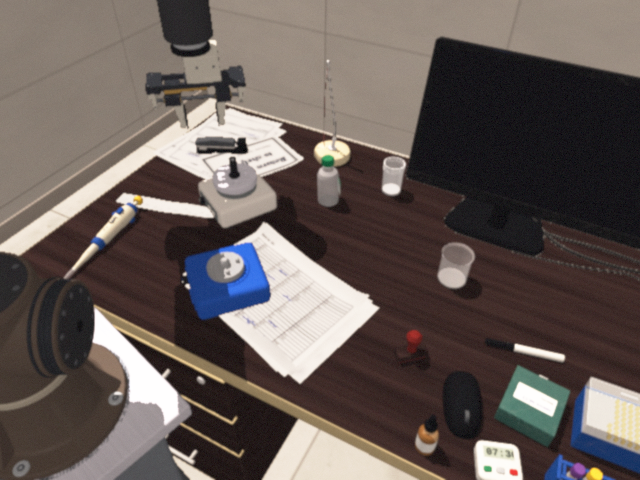

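The carrier disc is back on the white spinner, fully home and flat on the drive head. I handed the job in at 19.6 s of the 61 s allowed. I turned the disc 46° to the measured stud angle on the way over, lowered it over the spigot in small steps, and released it.

**Last checks:**
- **Height:** two wrist views put the hole rims at 85.4–86.2 mm (86 mm is home) and the grip top at 127.6 mm (127 mm is home). The disc is level within 1 mm.
- **Studs:** all four are visible in the holes. I could triangulate three of them, and each is within 0.7 mm of its hole's centre.
- **Other things:** the final scene picture shows the blue look-alike, bottle, beaker and stamp where they were, and the arm clear of everything.

**Disagreement:** by the arm's height alone, the disc seemed to stop about 3 mm early, with a highest measured contact of about 17 N and a 7 N side force. The disc had most likely slipped slightly in the grip during the fast lift. The two-view heights, taken after release, show it is home.

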